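# Put a fallen spice jar back into a crowded rack

## Robot

A 6-joint arm with a two-finger parallel gripper is mounted at the origin on a cart in front of the work surface, level with it; the furniture and walls round the work are solid. World frame = base frame: x ahead of the robot, y to its left, z up, the work surface at z = 0. Lengths are in m, angles in degrees, forces in N, time in s.
With the tool pointing down it reaches from about 0.4 to 0.825 m from the base axis. Payload 7 kg.
Tool frame: the origin (TCP) lies on the centre line of the jaws, within the pads' length; the fingertips stand 11 mm ahead of it and the grasp point (between the pads) lies 8 mm behind it; z points along the fingers, y is the direction in which the jaws open and shut (so a half turn about z gives the same grasp; the last joint's range is limited). The gripper opens to 88 mm and grips with 3 to 60 N. Pads are 19 mm wide; open, the fingers measure 130 mm over their backs; the gripper's body (78 mm by 193 mm) begins 47 mm behind the grasp point.
Start: joints at [-55.858, 20.546, 0.682, 0, -70.136, -16.507], TCP at [0.204, -0.643, 0.238] pointing down, gripper open.
Joint ranges: [-176.03, 176.03], [-82.01, 121.73], [-58.28, 71.71], [-173.87, 95.51], [-174.79, -0.11], [-173.66, 173.66]. Speed limits (degrees/s): [136.94, 136.94, 172.46, 180, 180, 180].

## Interface

Orientations are given as [roll, pitch, yaw] about the fixed x, y, z axes, in that order (R = Rz(yaw) Ry(pitch) Rx(roll)).
In Python, from plant import ctrl, cams, order gives the robot as it stands.
- The arm moves only by the tool jog_arm, never from a script. Its argument "motion" is a list of rows, each an object with "offset": the shift along the tool's x, y, z in mm, a list of three; "roll": the turn about the tool's z in rad; "hand": the finger opening in mm, from 0 to 87.6. A call has 1 to 20 rows; each row is the pose to reach, as a shift and turn from the pose commanded when the call began, along the tool's axes at that moment; what a row does not reach only later rows make up. A row lasts 1/12 s, in which the tool goes at most 41.7 mm and 7.16 degrees, less where a joint would pass 70% of its speed; a pose out of reach is approached as far as the arm can. A call with a gripper value outside its range is refused whole. The fingers move at their own pace and stop on an object; the grip force is fixed at half the most. Time passes only in rows, so rows that repeat a pose let the fingers close. It gives the time, the measured TCP pose, the force and the opening at its end, in the units of the state.
- ctrl.get_obs(): the state, without advancing time (a new reading comes with each control period).
- cams.snapshot(name): name is "scene" or "top"; returns a dict with "img" (420x560x3 uint8, red, green, blue), "K" (3x3 intrinsics, pixels), "cam_to_world" (4x4, takes a point from camera to world coordinates). Camera axes: x right, y down, z forward; pixel columns grow to the right and rows downward; lengths in m; the calibration is good to about 2 mm. A picture is of the moment at which its call begins. There is no depth.
- order.close_job(): hands the job in, once; it reports no verdict.
The state is a dict: "clock": time; "joint_pos": joint angles; "qvel": joint speeds; "tau": joint torques, N m; "tool_pos": TCP position; "orientation": TCP orientation; "force": force on the tool from outside, world axes, zero at the start; "moment": the same for the moment, N m; "opening": finger opening in m.
Only numpy, scipy, OpenCV 4.12 (cv2) and the standard library are available. Lean on these libraries where they do the work, as an engineer would, in place of code of your own. Each camera call takes 0.05 s, during which the arm holds its last target. There are 200 camera calls.

## Task

A spice jar has fallen over on the worktop and the three left in the spice rack have spread out so that no gap is wide enough for it. Stand the fallen jar upright on the worktop and let go of it, gently slide the rack's jars along inside the rack to make room (do not lift them out or tip them over), then take the fallen jar again from above and set it down, without dropping it, in the gap, so that all four stand upright on the rack's floor. Do not disturb the honey jar, salt shaker and pepper mill.

Things in the scene. Friction and masses are not known exactly. Their poses are not given: they have to be found in the camera images.
- spice_rack: one-row spice rack without dividers, fixed; wooden ends, smooth slippery steel floor (friction 0.15), steel rails along the sides. Origin under its centre on the worktop; y along the row, z up. Floor at z = 10 mm; inside 206 mm along y (-103 to +103), 54 mm along x. End panels 10 mm thick, up to z = 55 mm; rails 6 mm thick, up to z = 43 mm.
- jar_left: clear spice jar with green screw cap (its flat top green or gold-brown) and white and navy label: a round body of 44 mm diameter, cap of 45 mm diameter in the top 20 mm, 106 mm tall, about 0.11 kg, loose. Origin at the centre of its underside, z up through the cap. Grip it firmly (about 20 N) to slide it. It stands in the rack, the one nearest the rack's +y end at the start.
- jar_mid: clear spice jar with green screw cap (its flat top green or gold-brown) and white and navy label: a round body of 44 mm diameter, cap of 45 mm diameter in the top 20 mm, 106 mm tall, about 0.11 kg, loose. Origin at the centre of its underside, z up through the cap. Grip it firmly (about 20 N) to slide it. It stands in the rack, the middle one at the start.
- jar_right: clear spice jar with green screw cap (its flat top green or gold-brown) and white and navy label: a round body of 44 mm diameter, cap of 45 mm diameter in the top 20 mm, 106 mm tall, about 0.11 kg, loose. Origin at the centre of its underside, z up through the cap. Grip it firmly (about 20 N) to slide it. It stands in the rack, the one nearest the rack's -y end at the start.
- fallen_jar: the fallen spice jar: green cap, cream and green label, dark red lower part. Body 44 mm, cap 45 mm (top 20 mm), 106 mm tall, about 0.11 kg. Origin at the centre of its underside, z out through the cap. Lies on its side on the worktop, axis 22 mm up, cap roughly to the robot's right; can roll. A glass hob, 5 mm higher than the worktop, begins 335 mm right of the robot's middle line.
- fallen_jar_mid (a point): the middle of the fallen jar, on its axis 53 mm from its underside. The worktop from 370 to 620 mm ahead of the robot, between the rack and the hob, holds nothing else.
- honey_jar: bystander: honey jar with black lid, 61 mm diameter, 98 mm tall, standing; origin at the centre of its underside.
- salt_shaker: bystander: grey and clear salt shaker, 44 mm diameter, 90 mm tall, standing; origin at the centre of its underside.
- pepper_mill: bystander: wooden pepper mill, 58 mm diameter, 165 mm tall, standing; origin at the centre of its underside.
Things that resemble listed ones, but are neither listed nor needed, are in the scene too. What is shaped like the jar_mid but purple is not meant. What is shaped like the jar_left but turquoise is not meant.

How it is judged:
By the outcome, as a careful person would: the job done as asked, in the order asked, and still so for the second after the job is handed in, with the robot touching nothing.
It also fails if it takes over 72 s, if anything falls off the work surface, if the arm or the gripper's body presses on something with over 40 N, if the wrist force passes 120 N, or if a joint passes its speed limit or range.

## Working session

There is one attempt and no reset: what is moved stays moved. The work goes in short steps, Python scripts to look and compute and a tool call to move; the robot and the scene stay as the last step left them, time stands still between calls to the robot, and variables do not carry over. Pictures are saved under pics/ and viewed, about 8 in all and at most 12, crops included, and the job is handed in when it is done.

Besides the shell and the picture viewer there is one more tool, called after ">>>" in YAML: its name, and indented under it one key for each argument. jog_arm: Moves the arm, as the interface text tells. Its arguments: {"type":"object","properties":{"motion":{"type":"array"}},"required":["motion"]}

```bash
mkdir -p pics; ls
python3 - <<'E'
from plant import ctrl,cams
import cv2
o=ctrl.get_obs();print(o)
for n in("scene","top"):
    s=cams.snapshot(n);cv2.imwrite(f"pics/{n}0.png",s["img"][:,:,::-1]);print(n,s["K"].tolist(),s["cam_to_world"].round(4).tolist())
E
```

```text
pics
{'clock': 0.0, 'joint_pos': array([-5.58589001e+01,  2.05893085e+01,  6.32846714e-01, -2.08111782e-02,
       -7.01365595e+01, -1.65061308e+01]), 'qvel': array([ 0.00826629, -0.02399348, -0.05455118, -0.00377259, -0.07880088,
        0.0708739 ]), 'tau': array([ 1.49039308e-03, -5.82712018e+01,  2.93055385e+01,  6.99716359e+00,
        6.83041246e-03, -1.23744012e-04]), 'tool_pos': array([ 0.2043111 , -0.64282466,  0.23663747]), 'orientation': array([ 1.79905253e+02, -7.67397795e-03, -1.62372112e+02]), 'force': array([-1.24355634, -0.45235235,  0.59125327]), 'moment': array([0.07021678, 0.03475495, 0.03132653]), 'opening': 0.08756646308427189}
scene [[406.6481731786004, 0.0, 281.90950825999863], [0.0, 406.6481731786004, 208.83317653082895], [0.0, 0.0, 1.0]] [[-0.599, -0.571, 0.5614, -0.0519], [-0.8007, 0.4339, -0.413, 0.484], [-0.0079, -0.6969, -0.7171, 0.8701], [0.0, 0.0, 0.0, 1.0]]
top [[384.19612016606874, 0.0, 273.9151862254683], [0.0, 384.19612016606874, 213.33456371780437], [0.0, 0.0, 1.0]] [[0.0223, -0.9986, 0.0479, 0.5147], [-0.9997, -0.0226, -0.0053, 0.0288], [0.0064, -0.0478, -0.9988, 0.9305], [0.0, 0.0, 0.0, 1.0]]
```

View pics/scene0.png

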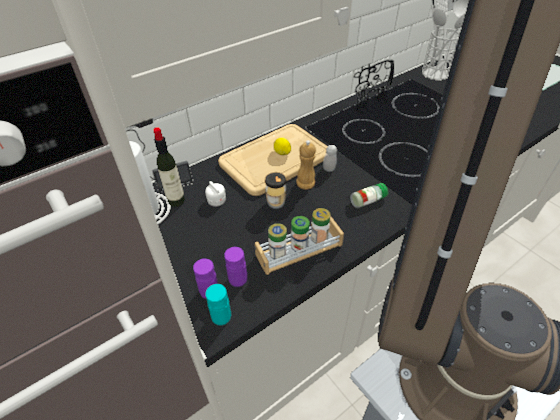

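View pics/top0.png

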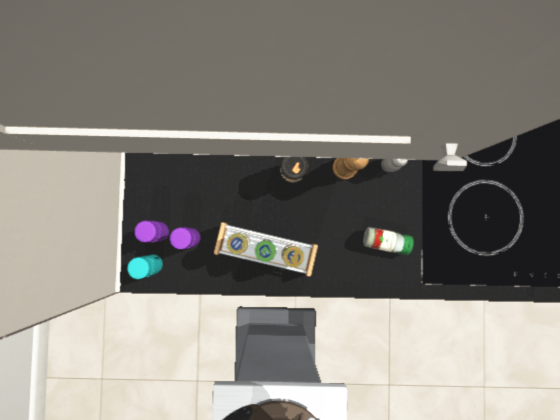

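Scene view: rack at about (300,240) holding three jars, and the fallen jar at (370,194). Purple and turquoise decoys stand at the left. Top view: jar tops are at about (238,243), (265,250) and (292,256), rack ends at (221,239) and (312,260), and the fallen jar runs from (367,238) to (412,245) with its cap to the right.

```bash
cat > h.py <<'E'
import numpy as np,cv2
from plant import ctrl,cams
def snap(n,f=None):
    s=cams.snapshot(n)
    if f: cv2.imwrite(f"pics/{f}.png",s["img"][:,:,::-1])
    return s
def ray(s,uv,z):
    d=s["cam_to_world"][:3,:3]@np.linalg.inv(s["K"])@[uv[0],uv[1],1.];o=s["cam_to_world"][:3,3]
    return o+d*(z-o[2])/d[2]
def proj(s,p):
    R=s["cam_to_world"];c=R[:3,:3].T@(np.array(p)-R[:3,3]);q=s["K"]@c;return (q/q[2])[:2]
def mask(s,lo,hi): return cv2.inRange(cv2.cvtColor(s["img"],cv2.COLOR_RGB2HSV),lo,hi)
E
python3 - <<'E'
from h import *
s=snap("top");im=s["img"]
# rack end panels: wood colour
m=mask(s,(8,70,120),(25,255,255))
n,l,st,c=cv2.connectedComponentsWithStats(m)
for i in range(1,n):
    if st[i,4]>15: print("wood",st[i],c[i].round(1),ray(s,c[i],.055).round(3))
m=mask(s,(40,90,40),(80,255,255))
n,l,st,c=cv2.connectedComponentsWithStats(m)
for i in range(1,n):
    if st[i,4]>10: print("green",st[i],c[i].round(1),ray(s,c[i],.116).round(3),ray(s,c[i],.03).round(3))
# fallen jar by brightness
g=im.max(2).copy();sub=np.zeros_like(g);sub[215:268,350:420]=(g[215:268,350:420]>60)
pts=np.argwhere(sub)[:,::-1].astype(np.float32);r=cv2.minAreaRect(pts);print("fallen",r,len(pts))
b=cv2.boxPoints(r);print([ray(s,p,.022).round(3).tolist() for p in b])
c=cv2.resize(im[210:280,205:425],None,fx=3.6,fy=3.6,interpolation=cv2.INTER_CUBIC);cv2.imwrite("pics/crop1.png",c[:,:,::-1])
E
```

```text
wood [343 158  25  10 184] [355.2 161.8] [ 0.679 -0.16   0.055]
wood [292 162   9  12  66] [296.1 168. ] [ 0.662 -0.025  0.055]
wood [334 162   3  12  16] [334.7 167.1] [ 0.666 -0.113  0.055]
wood [338 171  18   8  43] [348.2 175.4] [ 0.648 -0.144  0.055]
wood [214 222  14  33 185] [220.  237.1] [0.5   0.145 0.055]
wood [373 229   3  16  16] [374.4 236.5] [ 0.509 -0.206  0.055]
wood [227 237   7  10  33] [229.1 241.1] [0.491 0.125 0.055]
wood [239 239   8  14  48] [243.  246.1] [0.481 0.093 0.055]
wood [305 244  13  33 203] [311.2 259.7] [ 0.453 -0.063  0.055]
wood [283 246  21  22 250] [293.5 257. ] [ 0.459 -0.023  0.055]
wood [229 249   9   5  23] [232.8 250.9] [0.469 0.116 0.055]
green [400 234  14  21 180] [407.6 244.6] [ 0.494 -0.26   0.116] [ 0.492 -0.291  0.03 ]
green [380 236   3   6  14] [381.2 238.6] [ 0.505 -0.204  0.116] [ 0.504 -0.229  0.03 ]
green [256 241  20  20 178] [265.3 250.2] [0.475 0.041 0.116] [0.471 0.042 0.03 ]
green [263 248   7   5  16] [266.  249.6] [0.477 0.039 0.116] [0.473 0.041 0.03 ]
fallen ((388.2353515625, 240.55886840820312), (51.175018310546875, 21.828205108642578), 14.03624439239502) 1041
[[0.488, -0.183, 0.022], [0.539, -0.195, 0.022], [0.512, -0.313, 0.022], [0.462, -0.3, 0.022]]
```

View pics/crop1.png

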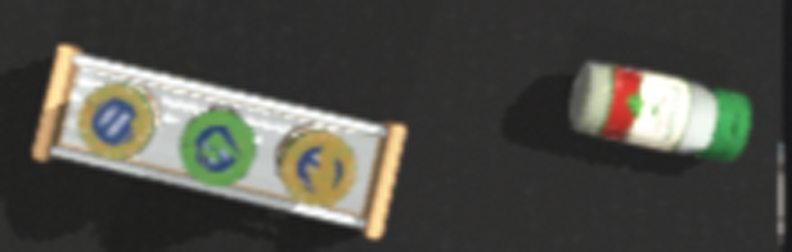

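>>> jog_arm:
  motion:
    - {"offset": [-382, 247, 90], "roll": -1.112, "hand": 80}
    - {"offset": [-382, 247, 90], "roll": -1.112, "hand": 80}
    - {"offset": [-382, 247, 90], "roll": -1.112, "hand": 80}
    - {"offset": [-382, 247, 90], "roll": -1.112, "hand": 80}
    - {"offset": [-382, 247, 90], "roll": -1.112, "hand": 80}
    - {"offset": [-382, 247, 90], "roll": -1.112, "hand": 80}
    - {"offset": [-382, 247, 90], "roll": -1.112, "hand": 80}
    - {"offset": [-382, 247, 90], "roll": -1.112, "hand": 80}
    - {"offset": [-382, 247, 90], "roll": -1.112, "hand": 80}
    - {"offset": [-382, 247, 90], "roll": -1.112, "hand": 80}
    - {"offset": [-382, 247, 90], "roll": -1.112, "hand": 80}
    - {"offset": [-382, 247, 90], "roll": -1.112, "hand": 80}
    - {"offset": [-382, 247, 90], "roll": -1.112, "hand": 80}
    - {"offset": [-382, 247, 90], "roll": -1.112, "hand": 80}
    - {"offset": [-382, 247, 90], "roll": -1.112, "hand": 80}
    - {"offset": [-382, 247, 90], "roll": -1.112, "hand": 80}

```text
clock: 1.48
tool_pos: [0.493, -0.2931, 0.1478]
orientation: [-180.0, -0.0, -98.7]
force: [-0.7, -0.4, -0.3]
opening: 0.08
```

>>> jog_arm:
  motion:
    - {"offset": [0, 0, 40], "roll": 0, "hand": 80}
    - {"offset": [0, 0, 80], "roll": 0, "hand": 80}
    - {"offset": [0, 0, 110], "roll": 0, "hand": 80}
    - {"offset": [0, 0, 131], "roll": 0, "hand": 80}
    - {"offset": [0, 0, 131], "roll": 0, "hand": 80}
    - {"offset": [0, 0, 131], "roll": 0, "hand": 60}
    - {"offset": [0, 0, 131], "roll": 0, "hand": 50}
    - {"offset": [0, 0, 131], "roll": 0, "hand": 47}
    - {"offset": [0, 0, 131], "roll": 0, "hand": 44.5}
    - {"offset": [0, 0, 131], "roll": 0, "hand": 44.5}
    - {"offset": [0, 0, 131], "roll": 0, "hand": 44.5}
    - {"offset": [0, 0, 131], "roll": 0, "hand": 44.5}
    - {"offset": [0, 0, 131], "roll": 0, "hand": 44.5}
    - {"offset": [0, 0, 131], "roll": 0, "hand": 44.5}

```text
clock: 2.65
tool_pos: [0.4936, -0.2921, 0.017]
orientation: [180.0, -0.0, -98.6]
force: [-0.8, 0.1, 5.3]
opening: 0.0445
```

Run:
```python
from h import *
s=snap("top");t=snap("scene")
o=ctrl.get_obs();print(o['opening'],o['tool_pos'],o['force'])
a=cv2.resize(s["img"][200:290,340:440],(500,450),interpolation=cv2.INTER_CUBIC)
b=cv2.resize(t["img"][150:240,300:360+0+60],(600,450)) if 0 else cv2.resize(t["img"][150:240,310:370+0],(300,450),interpolation=cv2.INTER_CUBIC)
b=cv2.resize(t["img"][160:250,320:380],(300,450),interpolation=cv2.INTER_CUBIC)
cv2.imwrite("pics/c2.png",np.hstack([a,b])[:,:,::-1])
```

```text
0.04506005296003173 [ 0.49363271 -0.29215148  0.01694757] [-2.9575041   0.44471355  5.62971932]
```

View pics/c2.png

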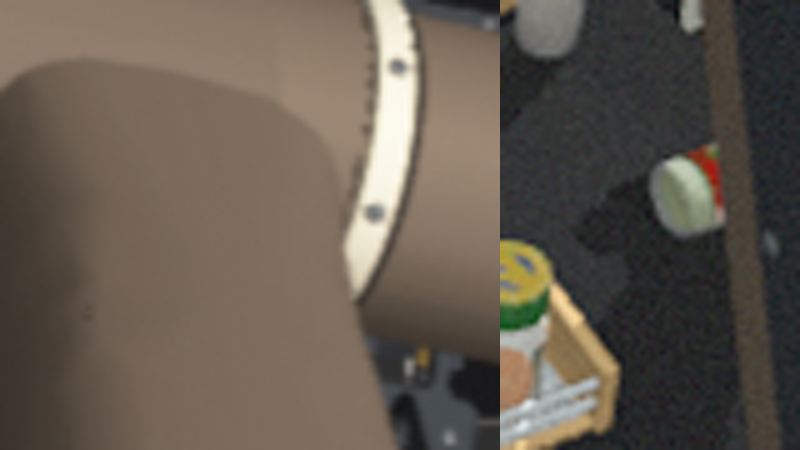

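The gripper holds the cap at an opening of about 45 mm. The top view is blocked by the arm. The scene crop shows the jar's underside at crop (688,195), still lying flat. Next I'll lift the cap end along an arc so the jar can pivot on its lower rim.

>>> jog_arm:
  motion:
    - {"offset": [-1, 0, -5], "roll": 0, "hand": 44.5}
    - {"offset": [-3, 0, -10], "roll": 0, "hand": 44.5}
    - {"offset": [-5, 0, -15], "roll": 0, "hand": 44.5}
    - {"offset": [-7, 0, -20], "roll": 0, "hand": 44.5}
    - {"offset": [-9, 0, -25], "roll": 0, "hand": 44.5}
    - {"offset": [-12, 0, -30], "roll": 0, "hand": 44.5}
    - {"offset": [-15, 0, -35], "roll": 0, "hand": 44.5}
    - {"offset": [-19, 0, -40], "roll": 0, "hand": 44.5}
    - {"offset": [-19, 0, -40], "roll": 0, "hand": 44.5}

```text
clock: 3.5
tool_pos: [0.4973, -0.2729, 0.0579]
orientation: [-179.9, -0.0, -98.6]
force: [-0.7, 0.3, -1.4]
opening: 0.0444
```

Run:
```python
from h import *
t=snap("scene");o=ctrl.get_obs();print(o['opening'],o['tool_pos'],o['force'])
b=cv2.resize(t["img"][150:250,310:430],(720,600),interpolation=cv2.INTER_CUBIC)
cv2.imwrite("pics/c3.png",b[:,:,::-1])
```

```text
0.04502176247411547 [ 0.49706304 -0.27302497  0.05728295] [-0.03193919 -1.19742404 -0.97599385]
```

View pics/c3.png

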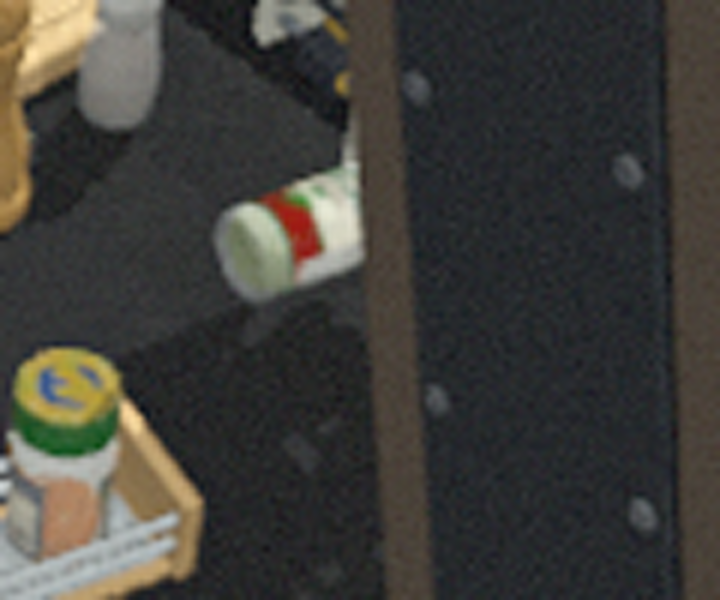

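The jar appears lifted level, with its underside at crop (262,255). I'll check that against projections of both hypotheses.

Run:
```python
from h import *
t=snap("scene");o=ctrl.get_obs();p=o['tool_pos'];a=np.array([-.151,-.989,0])
g=p+[0,0,.006]
for th in (0,10,25):
    d=a*np.cos(np.radians(th))+np.array([0,0,np.sin(np.radians(th))]);print(th,proj(t,g-.099*d),(proj(t,g-.099*d)-[310,150])*6)
print(o['force'],o['opening'])
```

```text
0 [350.36613889 193.05020967] [242.19683337 258.30125802]
10 [350.12663506 197.17152011] [240.75981038 283.02912067]
25 [351.36763254 202.28340073] [248.20579525 313.70040439]
[-0.0212453  -0.46146939 -0.93755188] 0.044694892540281174
```

Confirmed: it lifted level, so the grip is too stiff for gravity to pivot the jar. I'll lower it close to the worktop and ease the grip in small steps.

>>> jog_arm:
  motion:
    - {"offset": [0, 0, 12], "roll": 0, "hand": 44.5}
    - {"offset": [0, 0, 25], "roll": 0, "hand": 44.5}
    - {"offset": [0, 0, 25], "roll": 0, "hand": 44.7}
    - {"offset": [0, 0, 25], "roll": 0, "hand": 44.7}
    - {"offset": [0, 0, 25], "roll": 0, "hand": 44.8}
    - {"offset": [0, 0, 25], "roll": 0, "hand": 44.8}

```text
clock: 4.1
tool_pos: [0.4969, -0.2735, 0.0321]
orientation: [-180.0, -0.0, -98.6]
force: [-0.5, 0.3, -1.5]
opening: 0.045
```

```bash
cat > chk.py <<'E'
from h import *
t=snap("scene");o=ctrl.get_obs();print(o['clock'],o['opening'],o['tool_pos'].round(4),o['force'].round(2),o['moment'].round(3))
# green-white underside + red band
hsv=cv2.cvtColor(t["img"],cv2.COLOR_RGB2HSV);m=(((hsv[...,0]<8)|(hsv[...,0]>172))&(hsv[...,1]>130)&(hsv[...,2]>80)).astype(np.uint8)
m[:150]=0;m[260:]=0;m[:,:330]=0;m[:,430:]=0
q=np.argwhere(m)[:,::-1];print("red",len(q),q.mean(0).round(1) if len(q) else 0)
a=np.array([-.151,-.989,0]);g=o['tool_pos']+[0,0,.006]
for th in (0,15,30,45,60,75,90):
    c,s=np.cos(np.radians(th)),np.sin(np.radians(th));d=a*c+np.array([0,0,s]);print(th,proj(t,g-.075*d).round(1),end=" ")
E
python3 chk.py
```

```text
4.15 0.04497794965186434 [ 0.497  -0.2735  0.0322] [ 0.46  0.97 -0.87] [ 0.013  0.161 -0.006]
red 45 [357.4 196.9]
0 [356.2 196.4] 15 [356.2 200.8] 30 [357.5 204.2] 45 [360.  206.5] 60 [363.7 207.5] 75 [368.1 207.2] 90 [373.  205.6]
```

>>> jog_arm:
  motion:
    - {"offset": [0, 0, 0], "roll": 0, "hand": 44.9}
    - {"offset": [0, 0, 0], "roll": 0, "hand": 44.9}
    - {"offset": [0, 0, 0], "roll": 0, "hand": 44.95}
    - {"offset": [0, 0, 0], "roll": 0, "hand": 44.95}

```text
clock: 4.48
tool_pos: [0.4968, -0.2734, 0.0318]
orientation: [-180.0, -0.0, -98.6]
force: [0.9, -0.2, -0.2]
opening: 0.0449
```

```bash
python3 chk.py
```

```text
4.5333 0.04488368187562339 [ 0.4967 -0.2734  0.0318] [-0.16 -0.4  -0.27] [-0.139  0.017  0.001]
red 45 [357.2 196.8]
0 [356.3 196.5] 15 [356.2 200.9] 30 [357.5 204.4] 45 [360.1 206.6] 60 [363.7 207.6] 75 [368.1 207.3] 90 [373.1 205.8]
```

>>> jog_arm:
  motion:
    - {"offset": [0, 0, 0], "roll": 0, "hand": 45.0}
    - {"offset": [0, 0, 0], "roll": 0, "hand": 45.0}
    - {"offset": [0, 0, 0], "roll": 0, "hand": 45.0}

```text
clock: 4.78
tool_pos: [0.4966, -0.2734, 0.0316]
orientation: [-180.0, -0.0, -98.6]
force: [0.8, -0.2, -1.0]
opening: 0.0449
```

```bash
python3 chk.py
```

```text
4.8333 0.04474603700992973 [ 0.4966 -0.2734  0.0316] [ 0.89  0.31 -0.83] [-0.095 -0.023 -0.026]
red 47 [357.2 196.9]
0 [356.3 196.6] 15 [356.2 201. ] 30 [357.5 204.4] 45 [360.1 206.7] 60 [363.7 207.7] 75 [368.1 207.4] 90 [373.1 205.8]
```

>>> jog_arm:
  motion:
    - {"offset": [0, 0, 0], "roll": 0, "hand": 45.1}
    - {"offset": [0, 0, 0], "roll": 0, "hand": 45.1}

```text
clock: 5.0
tool_pos: [0.4966, -0.2734, 0.0316]
orientation: [180.0, -0.0, -98.7]
force: [0.1, -0.6, 0.0]
opening: 0.0451
```

```bash
python3 chk.py
```

```text
5.05 0.04532547962375034 [ 0.4965 -0.2734  0.0316] [ 0.9  -0.31 -0.88] [-0.113  0.074  0.033]
red 46 [357.4 196.9]
0 [356.3 196.6] 15 [356.2 201. ] 30 [357.5 204.5] 45 [360.1 206.7] 60 [363.7 207.7] 75 [368.1 207.4] 90 [373.1 205.9]
```

>>> jog_arm:
  motion:
    - {"offset": [0, 0, 0], "roll": 0, "hand": 45.2}
    - {"offset": [0, 0, 0], "roll": 0, "hand": 45.2}

```text
clock: 5.22
tool_pos: [0.4965, -0.2733, 0.0316]
orientation: [180.0, 0.0, -98.6]
force: [0.8, -0.3, -0.4]
opening: 0.0453
```

```bash
python3 chk.py
```

```text
5.2667 0.04515746471881066 [ 0.4966 -0.2733  0.0316] [ 0.45 -0.41 -0.51] [ 0.082  0.036 -0.002]
red 40 [359.6 197.8]
0 [356.3 196.6] 15 [356.2 201. ] 30 [357.5 204.5] 45 [360.1 206.7] 60 [363.7 207.7] 75 [368.1 207.4] 90 [373.1 205.9]
```

>>> jog_arm:
  motion:
    - {"offset": [0, 0, 0], "roll": 0, "hand": 45.2}

```text
clock: 5.35
tool_pos: [0.4966, -0.2733, 0.0316]
orientation: [-180.0, 0.0, -98.6]
force: [-0.0, 0.0, -0.3]
opening: 0.0452
```

Run:
```python
import chk
from chk import *
b=cv2.resize(t["img"][150:250,310:430],(720,600),interpolation=cv2.INTER_CUBIC)
cv2.imwrite("pics/c4.png",b[:,:,::-1])
```

```text
5.4 0.04521526629759016 [ 0.4966 -0.2733  0.0316] [-0.42 -0.46 -0.35] [-0.017  0.04  -0.029]
red 39 [359.7 197.9]
0 [356.3 196.6] 15 [356.2 201. ] 30 [357.5 204.5] 45 [360.1 206.7] 60 [363.7 207.7] 75 [368.1 207.4] 90 [373.1 205.9]
```

View pics/c4.png

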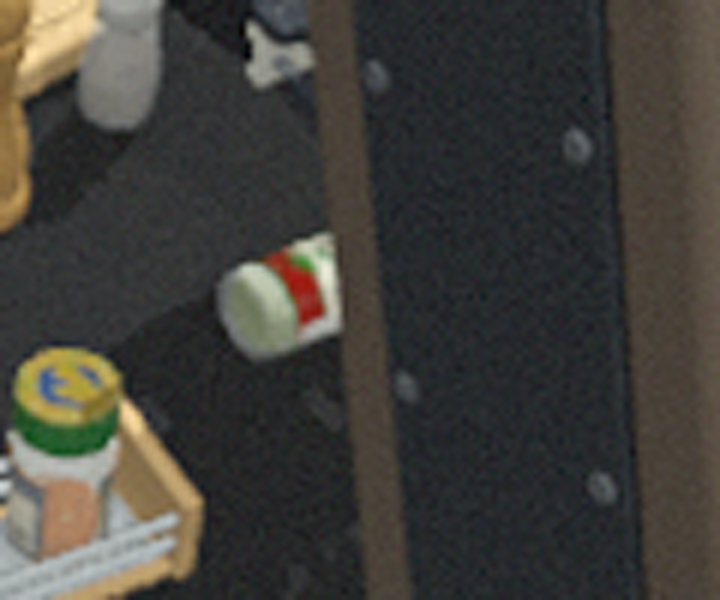

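The jar's underside has dropped to crop (260,312) at an opening of 45.2. I'll firm the grip slightly and lift a little to see whether it is pivoting.

>>> jog_arm:
  motion:
    - {"offset": [0, 0, 0], "roll": 0, "hand": 45.1}
    - {"offset": [-2, 0, -5], "roll": 0, "hand": 45.1}
    - {"offset": [-4, 0, -10], "roll": 0, "hand": 45.1}
    - {"offset": [-6, 0, -15], "roll": 0, "hand": 45.1}
    - {"offset": [-6, 0, -15], "roll": 0, "hand": 45.1}

```text
clock: 5.82
tool_pos: [0.4984, -0.2673, 0.048]
orientation: [-179.9, -0.0, -98.6]
force: [1.3, -1.7, 1.0]
opening: 0.0449
```

```bash
python3 chk.py
```

```text
5.8667 0.0451764049486287 [ 0.4981 -0.2673  0.0475] [-0.56  0.06  0.36] [0.    0.094 0.003]
red 40 [359.4 197.4]
0 [355.1 193.2] 15 [355.  197.7] 30 [356.3 201.3] 45 [358.9 203.6] 60 [362.6 204.6] 75 [367.1 204.3] 90 [372.1 202.8]
```

>>> jog_arm:
  motion:
    - {"offset": [-3, 0, -5], "roll": 0, "hand": 45.1}
    - {"offset": [-7, 0, -10], "roll": 0, "hand": 45.1}
    - {"offset": [-11, 0, -15], "roll": 0, "hand": 45.1}
    - {"offset": [-16, 0, -20], "roll": 0, "hand": 45.1}
    - {"offset": [-22, 0, -25], "roll": 0, "hand": 45.1}
    - {"offset": [-22, 0, -25], "roll": 0, "hand": 45.1}

```text
clock: 6.37
tool_pos: [0.5017, -0.2448, 0.0729]
orientation: [-179.9, -0.0, -98.6]
force: [0.4, -0.0, -0.1]
opening: 0.045
```

Run:
```python
from chk import *
b=cv2.resize(t["img"][150:250,310:430],(720,600),interpolation=cv2.INTER_CUBIC)
cv2.imwrite("pics/c5.png",b[:,:,::-1])
```

```text
6.4167 0.04493075001387513 [ 0.5014 -0.2451  0.0724] [ 0.22 -0.04  0.87] [0.138 0.134 0.002]
red 39 [359.4 197.4]
0 [349.6 189.5] 15 [349.6 194.2] 30 [351.1 197.8] 45 [353.8 200.2] 60 [357.6 201.3] 75 [362.2 201.1] 90 [367.4 199.5]
```

View pics/c5.png

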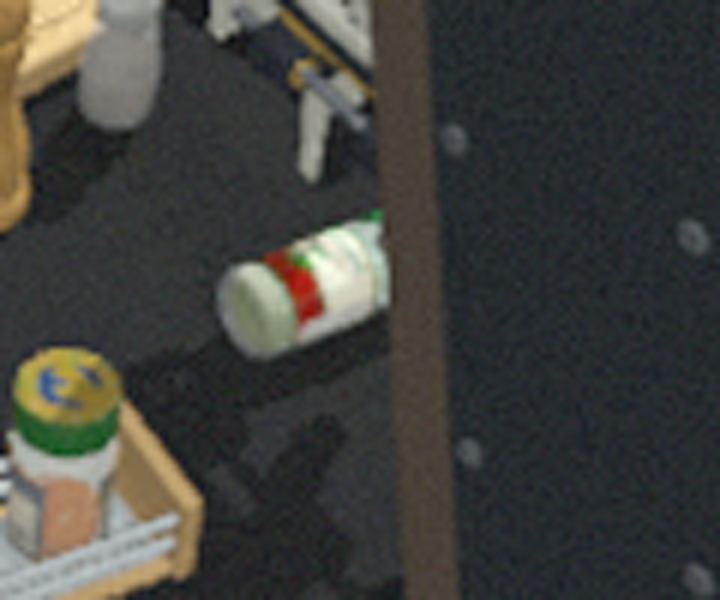

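The jar slipped out and is lying flat again: underside at crop (258,310), label to (385,260). I'll move aside for a clear top view, then regrip right at the cap's edge, where the contact line is short enough to let it pivot.

>>> jog_arm:
  motion:
    - {"offset": [0, 0, -40], "roll": 0, "hand": 70}
    - {"offset": [0, 0, -80], "roll": 0, "hand": 70}
    - {"offset": [-240, 0, -150], "roll": 0, "hand": 70}
    - {"offset": [-240, 0, -150], "roll": 0, "hand": 70}
    - {"offset": [-240, 0, -150], "roll": 0, "hand": 70}
    - {"offset": [-240, 0, -150], "roll": 0, "hand": 70}
    - {"offset": [-240, 0, -150], "roll": 0, "hand": 70}
    - {"offset": [-240, 0, -150], "roll": 0, "hand": 70}
    - {"offset": [-240, 0, -150], "roll": 0, "hand": 70}

```text
clock: 7.17
tool_pos: [0.5391, -0.003, 0.224]
orientation: [-179.7, 0.1, -98.4]
force: [-0.7, -0.0, 0.1]
opening: 0.07
```

```bash
cat > fj.py <<'E'
from h import *
# fallen jar lying: cap green centroid & label/bottom in top view, box edges
def run(tag=None):
    s=snap("top",tag);hsv=cv2.cvtColor(s["img"],cv2.COLOR_RGB2HSV);H,S,V=[hsv[...,i] for i in range(3)]
    for nm,m in(("green",(H>40)&(H<80)&(S>110)&(V>50)),("red",((H<8)|(H>172))&(S>130)&(V>80)),("light",(V>110))):
        m=m.astype(np.uint8);m[:200]=0;m[290:]=0;m[:,340:]*=1;m[:,:335]=0;m[:,418:]=0
        n,l,st,c=cv2.connectedComponentsWithStats(m);i=1+np.argmax(st[1:,4])
        r=cv2.minAreaRect(np.argwhere(l==i)[:,::-1].astype(np.float32))
        print(nm,st[i],c[i].round(1),ray(s,c[i],.03).round(4),[np.round(x,1) for x in r])
    print(ctrl.get_obs()['tool_pos'],ctrl.get_obs()['clock'])
    return s
if __name__=="__main__": run("top2")
E
python3 fj.py
python3 - <<'E'
import sys;sys.path.insert(0,'.')
import cv2,numpy as np
im=cv2.imread('pics/top0.png')[:,:,::-1]
hsv=cv2.cvtColor(np.ascontiguousarray(im),cv2.COLOR_RGB2HSV);H,S,V=[hsv[...,i] for i in range(3)]
for nm,m in(("green",(H>40)&(H<80)&(S>110)&(V>50)),("red",((H<8)|(H>172))&(S>130)&(V>80)),("light",(V>110))):
    m=m.astype(np.uint8);m[:200]=0;m[290:]=0;m[:,:335]=0;m[:,418:]=0
    n,l,st,c=cv2.connectedComponentsWithStats(m);i=1+np.argmax(st[1:,4]);print("initial",nm,st[i],c[i].round(1))
E
```

```text
green [394 233  14  19 164] [401.6 242.5] [ 0.4964 -0.2766  0.03  ] [array([401.1, 242.6]), array([11.2, 18.9]), np.float64(9.5)]
red [368 239   7   8  34] [371. 243.] [ 0.4936 -0.2049  0.03  ] [array([370.8, 243.3]), array([4.2, 7.8]), np.float64(45.0)]
light [ 335  200   72   65 1227] [376.1 237.9] [ 0.5058 -0.2168  0.03  ] [array([375.8, 244.3]), array([51.7, 78.8]), np.float64(34.6)]
[ 0.53798517 -0.00510093  0.22270809] 7.2167
initial green [400 235  14  19 166] [407.7 244.5]
initial red [372 229  11  19 102] [377.1 238.5]
initial light [366 228  48  25 852] [388.8 240.4]
```

>>> jog_arm:
  motion:
    - {"offset": [283, 0, 0], "roll": 0, "hand": 70}
    - {"offset": [283, 0, 0], "roll": 0, "hand": 70}
    - {"offset": [283, 0, 0], "roll": 0, "hand": 70}
    - {"offset": [283, 0, 0], "roll": 0, "hand": 70}
    - {"offset": [283, 0, 0], "roll": 0, "hand": 70}
    - {"offset": [283, 0, 0], "roll": 0, "hand": 70}
    - {"offset": [283, 0, 0], "roll": 0, "hand": 70}
    - {"offset": [283, 0, 90], "roll": 0, "hand": 70}
    - {"offset": [283, 0, 90], "roll": 0, "hand": 70}
    - {"offset": [283, 0, 90], "roll": 0, "hand": 70}
    - {"offset": [283, 0, 90], "roll": 0, "hand": 70}

```text
clock: 8.13
tool_pos: [0.4914, -0.2884, 0.1286]
orientation: [179.6, 0.0, -98.7]
force: [1.1, -0.6, 0.8]
opening: 0.07
```

>>> jog_arm:
  motion:
    - {"offset": [0, 0, 40], "roll": 0, "hand": 70}
    - {"offset": [0, 0, 80], "roll": 0, "hand": 70}
    - {"offset": [0, 0, 110], "roll": 0, "hand": 60}
    - {"offset": [0, 0, 110], "roll": 0, "hand": 50}
    - {"offset": [0, 0, 110], "roll": 0, "hand": 47}
    - {"offset": [0, 0, 110], "roll": 0, "hand": 44.9}
    - {"offset": [0, 0, 110], "roll": 0, "hand": 44.9}
    - {"offset": [0, 0, 110], "roll": 0, "hand": 44.9}
    - {"offset": [0, 0, 110], "roll": 0, "hand": 44.9}
    - {"offset": [-1, 0, 105], "roll": 0, "hand": 44.9}
    - {"offset": [-3, 0, 100], "roll": 0, "hand": 44.9}
    - {"offset": [-5, 0, 95], "roll": 0, "hand": 44.9}
    - {"offset": [-7, 0, 90], "roll": 0, "hand": 44.9}
    - {"offset": [-7, 0, 90], "roll": 0, "hand": 44.9}
    - {"offset": [-7, 0, 90], "roll": 0, "hand": 44.9}

```text
clock: 9.38
tool_pos: [0.4957, -0.2812, 0.0421]
orientation: [-179.9, -0.0, -98.6]
force: [0.4, -0.5, -0.7]
opening: 0.0446
```

```bash
sed -i 's/g-.075\*d/g-.08*d/' chk.py; python3 chk.py
```

```text
9.4333 0.04489291218231815 [ 0.4956 -0.2812  0.0418] [ 0.46 -0.43 -0.89] [-0.121 -0.014 -0.068]
red 47 [356.6 197.3]
0 [357.5 193.7] 15 [357.4 198.5] 30 [358.7 202.2] 45 [361.5 204.6] 60 [365.4 205.7] 75 [370.1 205.4] 90 [375.3 203.8]
```

>>> jog_arm:
  motion:
    - {"offset": [-3, 0, -5], "roll": 0, "hand": 44.9}
    - {"offset": [-6, 0, -10], "roll": 0, "hand": 44.9}
    - {"offset": [-9, 0, -15], "roll": 0, "hand": 44.9}
    - {"offset": [-13, 0, -20], "roll": 0, "hand": 44.9}
    - {"offset": [-17, 0, -25], "roll": 0, "hand": 44.9}
    - {"offset": [-17, 0, -25], "roll": 0, "hand": 44.9}

```text
clock: 9.93
tool_pos: [0.4987, -0.2639, 0.0679]
orientation: [-179.9, -0.0, -98.6]
force: [-1.2, -0.2, -0.7]
opening: 0.045
```

Run:
```python
from chk import *
b=cv2.resize(t["img"][150:250,310:430],(720,600),interpolation=cv2.INTER_CUBIC)
cv2.imwrite("pics/c6.png",b[:,:,::-1])
```

```text
9.9833 0.045094527188591096 [ 0.4985 -0.2641  0.0674] [-0.36 -1.27  0.09] [-0.369  0.119 -0.042]
red 53 [352.5 198.5]
0 [353.6 189.2] 15 [353.5 194.1] 30 [355.  197.9] 45 [357.8 200.5] 60 [361.8 201.6] 75 [366.6 201.4] 90 [372.  199.7]
```

View pics/c6.png

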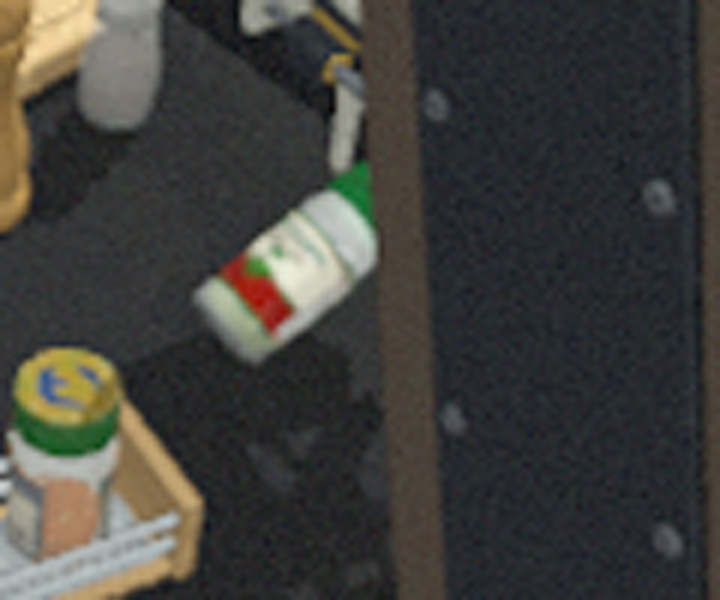

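The pivot works: the jar is tilted about 30°, with its lower rim at crop (195-255, 300-360) and the cap in the fingers at (355,190). Continuing the arc.

>>> jog_arm:
  motion:
    - {"offset": [-6, 0, -5], "roll": 0, "hand": 44.9}
    - {"offset": [-12, 0, -10], "roll": 0, "hand": 44.9}
    - {"offset": [-17, 0, -14], "roll": 0, "hand": 44.9}
    - {"offset": [-22, 0, -17], "roll": 0, "hand": 44.9}
    - {"offset": [-28, 0, -20], "roll": 0, "hand": 44.9}
    - {"offset": [-34, 0, -23], "roll": 0, "hand": 44.9}
    - {"offset": [-40, 0, -25], "roll": 0, "hand": 44.9}
    - {"offset": [-45, 0, -27], "roll": 0, "hand": 44.9}
    - {"offset": [-50, 0, -28], "roll": 0, "hand": 44.9}
    - {"offset": [-50, 0, -28], "roll": 0, "hand": 44.9}

```text
clock: 10.82
tool_pos: [0.5058, -0.2142, 0.095]
orientation: [-180.0, 0.0, -98.6]
force: [0.6, -1.2, 3.0]
opening: 0.0451
```

Run:
```python
from chk import *
b=cv2.resize(t["img"][140:240,290:410],(720,600),interpolation=cv2.INTER_CUBIC)
cv2.imwrite("pics/c7.png",b[:,:,::-1])
```

```text
10.8667 0.04483192611984324 [ 0.5057 -0.2146  0.0948] [-0.27 -1.46  3.71] [-0.445  0.126  0.022]
red 51 [345.  203.1]
0 [339.9 187.9] 15 [340. 193.] 30 [341.7 197. ] 45 [344.8 199.7] 60 [349.1 200.9] 75 [354.2 200.6] 90 [359.8 198.9]
```

View pics/c7.png

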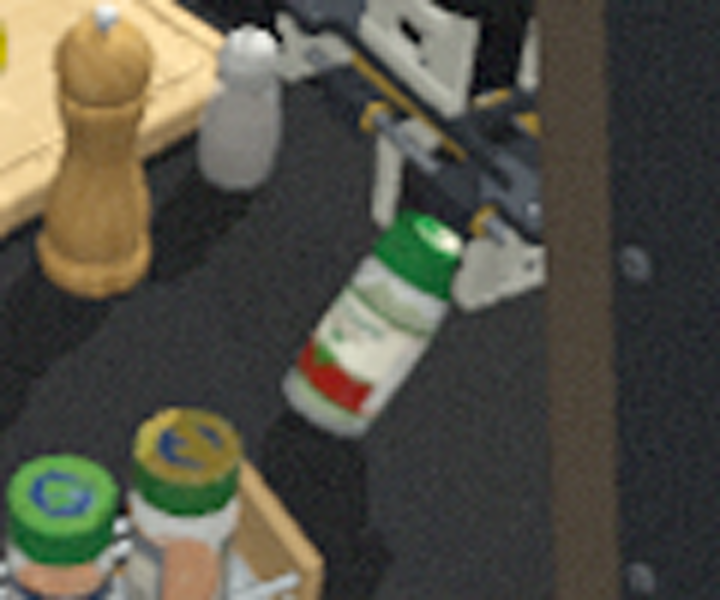

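The jar is at about 60°: rim around crop (325,410), cap at (420,255). I'll keep dragging the cap over the rim with light pressure.

>>> jog_arm:
  motion:
    - {"offset": [-5, 0, -1.5], "roll": 0, "hand": 44.9}
    - {"offset": [-10, 0, -3], "roll": 0, "hand": 44.9}
    - {"offset": [-15, 0, -3.5], "roll": 0, "hand": 44.9}
    - {"offset": [-20, 0, -4], "roll": 0, "hand": 44.9}
    - {"offset": [-25, 0, -4.2], "roll": 0, "hand": 44.9}
    - {"offset": [-30, 0, -4], "roll": 0, "hand": 44.9}
    - {"offset": [-35, 0, -3.5], "roll": 0, "hand": 44.9}
    - {"offset": [-40, 0, -3], "roll": 0, "hand": 44.9}
    - {"offset": [-40, 0, -3], "roll": 0, "hand": 44.9}

```text
clock: 11.62
tool_pos: [0.5116, -0.1746, 0.0975]
orientation: [-180.0, 0.0, -98.6]
force: [-0.4, -0.9, 3.5]
opening: 0.0448
```

```bash
cat > ax.py <<'E'
from chk import *
# image axis from cap green centroid & red centroid vs vertical-line projection
m=((hsv[...,0]>40)&(hsv[...,0]<80)&(hsv[...,1]>110)&(hsv[...,2]>50)).astype(np.uint8)
x,y=proj(t,o['tool_pos']+[0,0,.004]);k=np.zeros_like(m);cv2.circle(k,(int(x),int(y)),16,1,-1);gq=np.argwhere(m*k)[:,::-1]
print("\ngreen",len(gq),gq.mean(0).round(1),"tool",round(x,1),round(y,1))
p0=proj(t,o['tool_pos']*[1,1,0]+[0,0,.09]);p1=proj(t,o['tool_pos']*[1,1,0]+[0,0,.024])
print("vertical dir",(p1-p0).round(1),"seen",(q.mean(0)-gq.mean(0)).round(1))
E
python3 ax.py
```

```text
11.6667 0.04513932245795522 [ 0.5116 -0.1749  0.0975] [-0.01  1.37  3.37] [0.195 0.12  0.045]
red 34 [341.4 208.2]
0 [327.8 192. ] 15 [328.1 197.1] 30 [330.  201.1] 45 [333.3 203.7] 60 [337.7 204.9] 75 [343.  204.6] 90 [348.8 202.8] 
green 123 [347.3 185.7] tool 351.9 183.1
vertical dir [-2.6 16.5] seen [-5.9 22.5]
```

>>> jog_arm:
  motion:
    - {"offset": [-3, 0, 0.5], "roll": 0, "hand": 44.9}
    - {"offset": [-6, 0, 1], "roll": 0, "hand": 44.9}
    - {"offset": [-9, 0, 2], "roll": 0, "hand": 44.9}
    - {"offset": [-9, 0, 2], "roll": 0, "hand": 44.9}

```text
clock: 12.0
tool_pos: [0.5128, -0.1662, 0.0954]
orientation: [180.0, 0.0, -98.6]
force: [0.0, 1.4, 5.1]
opening: 0.0452
```

```bash
python3 ax.py
```

```text
12.05 0.04458984752818102 [ 0.5128 -0.1663  0.0954] [-0.82  0.69  3.7 ] [0.351 0.027 0.008]
red 28 [340.9 209.3]
0 [325.1 193.7] 15 [325.4 198.7] 30 [327.3 202.7] 45 [330.7 205.3] 60 [335.2 206.4] 75 [340.5 206.1] 90 [346.3 204.4] 
green 121 [344.4 187. ] tool 349.3 184.7
vertical dir [-2.5 16.5] seen [-3.5 22.3]
```

Run:
```python
from chk import *
b=cv2.resize(t["img"][140:240,290:410],(720,600),interpolation=cv2.INTER_CUBIC)
cv2.imwrite("pics/c8.png",b[:,:,::-1])
```

```text
12.1 0.044749674036942716 [ 0.5128 -0.1664  0.0954] [0.68 1.04 4.29] [ 0.42   0.046 -0.006]
red 28 [340.8 209.3]
0 [325.1 193.6] 15 [325.4 198.7] 30 [327.4 202.7] 45 [330.7 205.3] 60 [335.2 206.4] 75 [340.5 206.1] 90 [346.3 204.3]
```

View pics/c8.png

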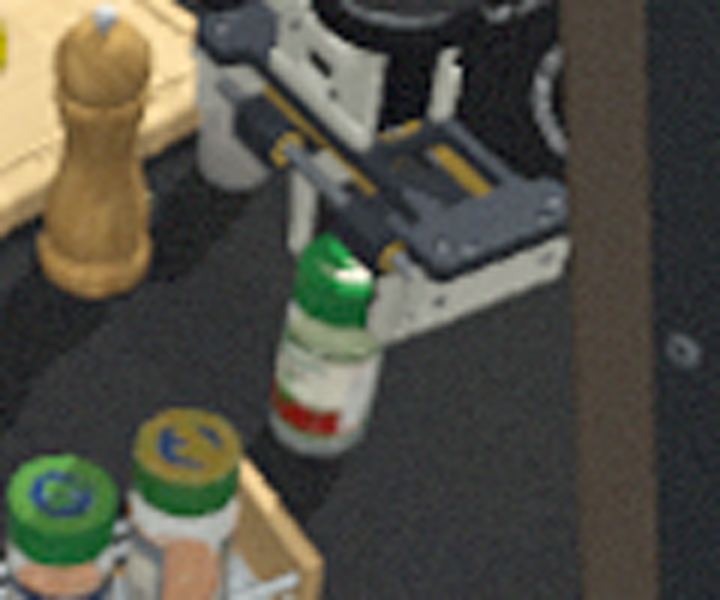

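The jar is essentially upright: cap at crop (337,280), base at (320,435), well inside its tipping limit. Releasing.

>>> jog_arm:
  motion:
    - {"offset": [-1, 0, 0], "roll": 0, "hand": 45.2}
    - {"offset": [-1, 0, 0], "roll": 0, "hand": 46}
    - {"offset": [-1, 0, 0], "roll": 0, "hand": 50}
    - {"offset": [-1, 0, 0], "roll": 0, "hand": 60}
    - {"offset": [-1, 0, 0], "roll": 0, "hand": 70}
    - {"offset": [-1, 0, 0], "roll": 0, "hand": 70}
    - {"offset": [-1, 0, -40], "roll": 0, "hand": 70}
    - {"offset": [-1, 0, -80], "roll": 0, "hand": 70}
    - {"offset": [-1, 0, -80], "roll": 0, "hand": 70}

```text
clock: 12.85
tool_pos: [0.5169, -0.1664, 0.183]
orientation: [-179.4, -0.0, -98.6]
force: [2.8, 0.6, 1.4]
opening: 0.0701
```

```bash
python3 chk.py
```

```text
12.9 0.06968250252021405 [ 0.5156 -0.1659  0.1799] [ 0.6  -0.41 -2.13] [ 0.122  0.086 -0.001]
red 27 [340.9 210.1]
0 [326.5 169.5] 15 [326.8 175.2] 30 [328.8 179.7] 45 [332.3 182.8] 60 [337.  184.3] 75 [342.6 184.2] 90 [348.7 182.5]
```

Run:
```python
from h import *
s=snap("top","top3")
a=ray(s,(221.1,238.3),.055);b=ray(s,(312.2,260.3),.055);c=(a+b)/2;y=(a-b)[:2];L=np.hypot(*y);y/=L
print("rack c",c.round(4),"len",L.round(4),"yaw x",np.degrees(np.arctan2(y[1],y[0])))
for n,p in(("l",(237.5,243.6)),("m",(265.6,250.8)),("r",(292.8,256.7))):
    w=ray(s,p,.116);d=(w-c)[:2];print(n,w.round(4),"row",(d@y).round(4),"cross",(d@[y[1],-y[0]]).round(4))
```

```text
rack c [0.4746 0.0388 0.055 ] len 0.2128 yaw x 77.73255418692457
l [0.4881 0.0999 0.116 ] row 0.0626 cross 0.0001
m [0.4742 0.0402 0.116 ] row 0.0013 cross -0.0007
r [ 0.4631 -0.0175  0.116 ] row -0.0575 cross 0.0007
```

>>> jog_arm:
  motion:
    - {"offset": [-258, 64, 0], "roll": 0.064, "hand": 70}
    - {"offset": [-258, 64, 0], "roll": 0.064, "hand": 70}
    - {"offset": [-258, 64, 0], "roll": 0.064, "hand": 70}
    - {"offset": [-258, 64, 0], "roll": 0.064, "hand": 70}
    - {"offset": [-258, 64, 0], "roll": 0.064, "hand": 70}
    - {"offset": [-258, 64, 0], "roll": 0.064, "hand": 70}
    - {"offset": [-258, 64, 0], "roll": 0.064, "hand": 70}
    - {"offset": [-258, 64, 0], "roll": 0.064, "hand": 70}
    - {"offset": [-258, 64, 0], "roll": 0.064, "hand": 70}
    - {"offset": [-258, 64, 0], "roll": 0.064, "hand": 70}
    - {"offset": [-258, 64, 0], "roll": 0.064, "hand": 70}

```text
clock: 13.87
tool_pos: [0.4882, 0.0982, 0.1751]
orientation: [180.0, -0.0, -102.4]
force: [-0.3, -0.1, 0.3]
opening: 0.0702
```

Run:
```python
from h import *
o=ctrl.get_obs();print(o['tool_pos'],o['orientation'])
s=snap("top","top4")
hsv=cv2.cvtColor(s["img"],cv2.COLOR_RGB2HSV);m=((hsv[...,0]>40)&(hsv[...,0]<80)&(hsv[...,1]>90)&(hsv[...,2]>40)).astype(np.uint8)
n,l,st,c=cv2.connectedComponentsWithStats(m)
for i in range(1,n):
    if st[i,4]>15: print("green",st[i],c[i].round(1),ray(s,c[i],.106).round(4))
```

```text
[0.48821405 0.09817862 0.17506002] [ 1.79953231e+02 -4.01230217e-02 -1.02378169e+02]
green [345 223  23  22 284] [355.8 233.2] [ 0.5155 -0.1523  0.106 ]
green [256 241  20  20 176] [265.2 250.3] [0.4748 0.0411 0.106 ]
green [263 248   7   5  16] [266.  249.6] [0.4764 0.0396 0.106 ]
```

The fallen jar stands upright at (0.516, -0.152). Now slide jar_left 14 mm toward the +y end.

>>> jog_arm:
  motion:
    - {"offset": [0, 0, 40], "roll": 0, "hand": 70}
    - {"offset": [0, 0, 70], "roll": 0, "hand": 70}
    - {"offset": [0, 0, 79], "roll": 0, "hand": 70}
    - {"offset": [0, 0, 79], "roll": 0, "hand": 60}
    - {"offset": [0, 0, 79], "roll": 0, "hand": 50}
    - {"offset": [0, 0, 79], "roll": 0, "hand": 47}
    - {"offset": [0, 0, 79], "roll": 0, "hand": 42}
    - {"offset": [0, 0, 79], "roll": 0, "hand": 42}
    - {"offset": [0, 0, 79], "roll": 0, "hand": 42}
    - {"offset": [0, 0, 79], "roll": 0, "hand": 42}
    - {"offset": [0, 0, 79], "roll": 0, "hand": 42}

```text
clock: 14.83
tool_pos: [0.4893, 0.0996, 0.0979]
orientation: [-179.9, 0.1, -102.3]
force: [-0.9, -0.0, 7.0]
opening: 0.0446
```

>>> jog_arm:
  motion:
    - {"offset": [-2, 0, 0], "roll": 0, "hand": 42}
    - {"offset": [-5, 0, 0], "roll": 0, "hand": 42}
    - {"offset": [-8, 0, 0], "roll": 0, "hand": 42}
    - {"offset": [-11, 0, 0], "roll": 0, "hand": 42}
    - {"offset": [-13, 0, 0], "roll": 0, "hand": 42}
    - {"offset": [-14, 0, 0], "roll": 0, "hand": 42}
    - {"offset": [-14, 0, 0], "roll": 0, "hand": 42}

```text
clock: 15.42
tool_pos: [0.4922, 0.1131, 0.098]
orientation: [-179.9, 0.0, -102.3]
force: [-0.8, -1.0, 8.1]
opening: 0.0443
```

>>> jog_arm:
  motion:
    - {"offset": [0, 0, 0], "roll": 0, "hand": 48}
    - {"offset": [0, 0, 0], "roll": 0, "hand": 60}
    - {"offset": [0, 0, 0], "roll": 0, "hand": 70}
    - {"offset": [0, 0, 0], "roll": 0, "hand": 70}
    - {"offset": [0, 0, 0], "roll": 0, "hand": 70}
    - {"offset": [20, 0, 0], "roll": 0, "hand": 70}
    - {"offset": [45, 0, 0], "roll": 0, "hand": 70}
    - {"offset": [65, 0, 0], "roll": 0, "hand": 70}
    - {"offset": [75, 0, 0], "roll": 0, "hand": 70}
    - {"offset": [75, 0, 0], "roll": 0, "hand": 70}
    - {"offset": [75, 0, 0], "roll": 0, "hand": 60}
    - {"offset": [75, 0, 0], "roll": 0, "hand": 50}
    - {"offset": [75, 0, 0], "roll": 0, "hand": 47}
    - {"offset": [75, 0, 0], "roll": 0, "hand": 42}
    - {"offset": [75, 0, 0], "roll": 0, "hand": 42}
    - {"offset": [75, 0, 0], "roll": 0, "hand": 42}
    - {"offset": [75, 0, 0], "roll": 0, "hand": 42}
    - {"offset": [75, 0, 0], "roll": 0, "hand": 42}

```text
clock: 16.92
tool_pos: [0.4755, 0.0397, 0.0965]
orientation: [180.0, -0.0, -102.3]
force: [0.2, -0.2, -1.1]
opening: 0.0444
```

>>> jog_arm:
  motion:
    - {"offset": [-3, 0, 0], "roll": 0, "hand": 42}
    - {"offset": [-7, 0, 0], "roll": 0, "hand": 42}
    - {"offset": [-11, 0, 0], "roll": 0, "hand": 42}
    - {"offset": [-15, 0, 0], "roll": 0, "hand": 42}
    - {"offset": [-19, 0, 0], "roll": 0, "hand": 42}
    - {"offset": [-23, 0, 0], "roll": 0, "hand": 42}
    - {"offset": [-26, 0, 0], "roll": 0, "hand": 42}
    - {"offset": [-28, 0, 0], "roll": 0, "hand": 42}
    - {"offset": [-28, 0, 0], "roll": 0, "hand": 42}

```text
clock: 17.67
tool_pos: [0.4816, 0.0673, 0.0965]
orientation: [-180.0, 0.0, -102.3]
force: [-0.5, -0.2, -0.6]
opening: 0.0446
```

>>> jog_arm:
  motion:
    - {"offset": [0, 0, 0], "roll": 0, "hand": 48}
    - {"offset": [0, 0, 0], "roll": 0, "hand": 60}
    - {"offset": [0, 0, 0], "roll": 0, "hand": 70}
    - {"offset": [0, 0, 0], "roll": 0, "hand": 70}
    - {"offset": [0, 0, 0], "roll": 0, "hand": 70}
    - {"offset": [25, 0, 0], "roll": 0, "hand": 70}
    - {"offset": [55, 0, 0], "roll": 0, "hand": 70}
    - {"offset": [77, 0, 0], "roll": 0, "hand": 70}
    - {"offset": [87, 0, 0], "roll": 0, "hand": 70}
    - {"offset": [87, 0, 0], "roll": 0, "hand": 70}
    - {"offset": [87, 0, 0], "roll": 0, "hand": 60}
    - {"offset": [87, 0, 0], "roll": 0, "hand": 50}
    - {"offset": [87, 0, 0], "roll": 0, "hand": 47}
    - {"offset": [87, 0, 0], "roll": 0, "hand": 42}
    - {"offset": [87, 0, 0], "roll": 0, "hand": 42}
    - {"offset": [87, 0, 0], "roll": 0, "hand": 42}
    - {"offset": [87, 0, 0], "roll": 0, "hand": 42}
    - {"offset": [87, 0, 0], "roll": 0, "hand": 42}

```text
clock: 19.17
tool_pos: [0.463, -0.0179, 0.0966]
orientation: [-180.0, 0.0, -102.3]
force: [-0.1, 1.0, 0.3]
opening: 0.0447
```

>>> jog_arm:
  motion:
    - {"offset": [3, 0, 0], "roll": 0, "hand": 42}
    - {"offset": [6, 0, 0], "roll": 0, "hand": 42}
    - {"offset": [10, 0, 0], "roll": 0, "hand": 42}
    - {"offset": [14, 0, 0], "roll": 0, "hand": 42}
    - {"offset": [17, 0, 0], "roll": 0, "hand": 42}
    - {"offset": [19, 0, 0], "roll": 0, "hand": 42}
    - {"offset": [19, 0, 0], "roll": 0, "hand": 42}
    - {"offset": [19, 0, 0], "roll": 0, "hand": 48}
    - {"offset": [19, 0, 0], "roll": 0, "hand": 60}
    - {"offset": [19, 0, 0], "roll": 0, "hand": 70}
    - {"offset": [19, 0, 0], "roll": 0, "hand": 70}
    - {"offset": [19, 0, 0], "roll": 0, "hand": 70}
    - {"offset": [19, 0, -40], "roll": 0, "hand": 70}
    - {"offset": [19, 0, -80], "roll": 0, "hand": 70}
    - {"offset": [19, 0, -80], "roll": 0, "hand": 70}

```text
clock: 20.42
tool_pos: [0.4627, -0.0363, 0.1834]
orientation: [-179.5, 0.2, -102.2]
force: [2.4, 0.7, 0.9]
opening: 0.0697
```

>>> jog_arm:
  motion:
    - {"offset": [105, -79, 0], "roll": 0, "hand": 75}
    - {"offset": [105, -79, 0], "roll": 0, "hand": 75}
    - {"offset": [105, -79, 0], "roll": 0, "hand": 75}
    - {"offset": [105, -79, 0], "roll": 0, "hand": 75}
    - {"offset": [105, -79, 0], "roll": 0, "hand": 75}
    - {"offset": [105, -79, 0], "roll": 0, "hand": 75}
    - {"offset": [105, -79, 0], "roll": 0, "hand": 75}

```text
clock: 21.0
tool_pos: [0.5131, -0.1557, 0.1763]
orientation: [180.0, 0.0, -102.3]
force: [0.0, 0.3, 0.3]
opening: 0.0753
```

Run:
```python
from h import *
t=snap("scene","sc9");s=snap("top","top9");o=ctrl.get_obs();print(o['tool_pos'],o['orientation'])
print(ray(s,(357.5,234),.106))
a=cv2.resize(t["img"][170:280,240:370],(520,440),interpolation=cv2.INTER_CUBIC);b=cv2.resize(s["img"][215:285,205:275+45],(0,0),fx=2.43,fy=2.43)
b=cv2.resize(s["img"][210:285,210:320],(280,191),interpolation=cv2.INTER_CUBIC);b=cv2.copyMakeBorder(b,0,440-191,0,0,cv2.BORDER_CONSTANT)
cv2.imwrite("pics/c9.png",np.hstack([a,b])[:,:,::-1])
```

```text
[ 0.51330019 -0.15524272  0.1767188 ] [-1.79990613e+02  8.67528693e-03 -1.02243708e+02]
[ 0.51396465 -0.15596137  0.106     ]
```

View pics/c9.png

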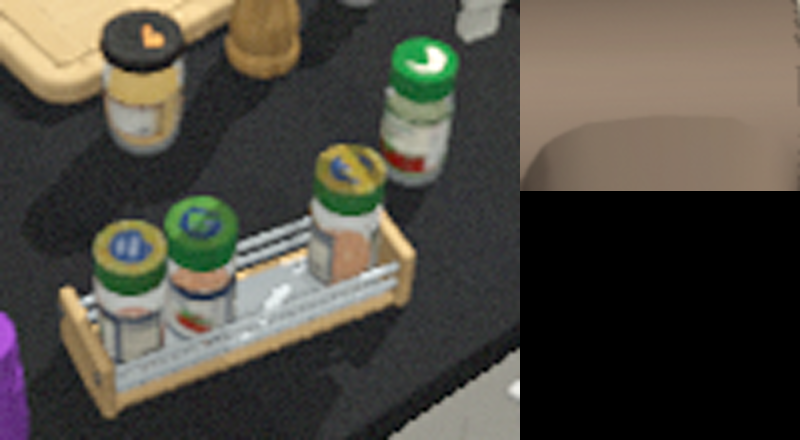

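The three rack jars stand upright with a wide gap at crop (275,260). The fallen jar stands at (420,110). Descending to grip its cap.

>>> jog_arm:
  motion:
    - {"offset": [0, 0, 40], "roll": 0, "hand": 75}
    - {"offset": [0, 0, 70], "roll": 0, "hand": 75}
    - {"offset": [0, 0, 87], "roll": 0, "hand": 75}
    - {"offset": [0, 0, 87], "roll": 0, "hand": 75}
    - {"offset": [0, 0, 87], "roll": 0, "hand": 75}
    - {"offset": [0, 0, 87], "roll": 0, "hand": 60}
    - {"offset": [0, 0, 87], "roll": 0, "hand": 50}
    - {"offset": [0, 0, 87], "roll": 0, "hand": 47}
    - {"offset": [0, 0, 87], "roll": 0, "hand": 42}
    - {"offset": [0, 0, 87], "roll": 0, "hand": 42}
    - {"offset": [0, 0, 87], "roll": 0, "hand": 42}
    - {"offset": [0, 0, 87], "roll": 0, "hand": 42}
    - {"offset": [0, 0, 87], "roll": 0, "hand": 42}
    - {"offset": [0, 0, 87], "roll": 0, "hand": 42}

```text
clock: 22.27
tool_pos: [0.5139, -0.1562, 0.0901]
orientation: [-180.0, -0.0, -102.3]
force: [-1.4, -0.0, 6.4]
opening: 0.0448
```

Run:
```python
from h import *
o=ctrl.get_obs();p=o['tool_pos'];print(p,o['orientation'],o['force'])
y=np.array([.2125,.9772]);c=np.array([.4746,.0388]);xr=np.array([y[1],-y[0]])
jar=np.array([.514,-.156]);off=(jar-p[:2])@y   # jar axis relative to tool, along the row
w=c+(-.0235-off)*y;yaw=np.radians(o['orientation'][2]);d=w-p[:2]
print("off",off,"target",w,"tool dx,dy mm",1e3*d@[np.cos(yaw),np.sin(yaw)],1e3*d@[np.sin(yaw),-np.cos(yaw)])
```

```text
[ 0.51386361 -0.15623284  0.09012823] [-1.79963932e+02 -1.56154774e-03 -1.02312523e+02] [-1.35150255 -0.03567719  6.37420667]
off 0.0002565154850466126 target [0.46955174 0.01558513] tool dx,dy mm -158.41675007712885 79.93179577592171
```

>>> jog_arm:
  motion:
    - {"offset": [0, 0, -15], "roll": 0, "hand": 42}
    - {"offset": [0, 0, -45], "roll": 0, "hand": 42}
    - {"offset": [0, 0, -80], "roll": 0, "hand": 42}
    - {"offset": [0, 0, -115], "roll": 0, "hand": 42}
    - {"offset": [0, 0, -135], "roll": 0, "hand": 42}
    - {"offset": [-20, 10, -137], "roll": 0, "hand": 42}
    - {"offset": [-48, 24, -137], "roll": 0, "hand": 42}
    - {"offset": [-78, 39, -137], "roll": 0, "hand": 42}
    - {"offset": [-108, 55, -137], "roll": 0, "hand": 42}
    - {"offset": [-135, 68, -137], "roll": 0, "hand": 42}
    - {"offset": [-152, 77, -137], "roll": 0, "hand": 42}
    - {"offset": [-158, 80, -137], "roll": 0, "hand": 42}
    - {"offset": [-158, 80, -137], "roll": 0, "hand": 42}
    - {"offset": [-158, 80, -137], "roll": 0, "hand": 42}
    - {"offset": [-158, 80, -137], "roll": 0, "hand": 42}

```text
clock: 23.52
tool_pos: [0.4692, 0.0147, 0.2264]
orientation: [180.0, -0.0, -102.3]
force: [-0.4, -0.1, -1.7]
opening: 0.0446
```

Run:
```python
from h import *
t=snap("scene","sc10");o=ctrl.get_obs();p=o['tool_pos'];print(p,o['orientation'],o['opening'],o['force'])
hsv=cv2.cvtColor(t["img"],cv2.COLOR_RGB2HSV);m=(((hsv[...,0]<8)|(hsv[...,0]>172))&(hsv[...,1]>130)&(hsv[...,2]>80)).astype(np.uint8)
n,l,st,c=cv2.connectedComponentsWithStats(m)
for i in range(1,n):
    if st[i,4]>12: print("red",st[i],c[i].round(1))
print("expected red if vertical",proj(t,p-[0,0,.066]))
y=np.array([.2125,.9772]);cc=np.array([.4746,.0388]);print("row",(p[:2]-cc)@y,"cross",(p[:2]-cc)@[y[1],-y[0]])
```

```text
[0.46921675 0.01450605 0.22632131] [ 1.79972745e+02 -2.42436969e-02 -1.02375152e+02] 0.04489605942356299 [-1.31440103  0.01704677 -0.75477281]
red [154 128   9  13  87] [157.7 134. ]
red [301 210  11   6  40] [306.3 212.5]
expected red if vertical [310.23915646 206.13467737]
row -0.02488398357362118 cross -9.804462103097227e-05
```

>>> jog_arm:
  motion:
    - {"offset": [0, 0, 20], "roll": 0, "hand": 42}
    - {"offset": [0, 0, 45], "roll": 0, "hand": 42}
    - {"offset": [0, 0, 70], "roll": 0, "hand": 42}
    - {"offset": [0, 0, 90], "roll": 0, "hand": 42}
    - {"offset": [0, 0, 105], "roll": 0, "hand": 42}
    - {"offset": [0, 0, 115], "roll": 0, "hand": 42}
    - {"offset": [0, 0, 120], "roll": 0, "hand": 42}
    - {"offset": [0, 0, 123], "roll": 0, "hand": 42}
    - {"offset": [0, 0, 123], "roll": 0, "hand": 42}
    - {"offset": [0, 0, 123], "roll": 0, "hand": 42}

```text
clock: 24.4
tool_pos: [0.4696, 0.0151, 0.104]
orientation: [-180.0, 0.0, -102.3]
force: [0.4, -0.2, -1.8]
opening: 0.0444
```

>>> jog_arm:
  motion:
    - {"offset": [0, 0, 1], "roll": 0, "hand": 42}
    - {"offset": [0, 0, 2], "roll": 0, "hand": 42}
    - {"offset": [0, 0, 3], "roll": 0, "hand": 42}
    - {"offset": [0, 0, 3], "roll": 0, "hand": 42}
    - {"offset": [0, 0, 3], "roll": 0, "hand": 42}

```text
clock: 24.82
tool_pos: [0.4692, 0.0153, 0.1007]
orientation: [-180.0, 0.0, -102.3]
force: [-0.4, -0.2, -1.9]
opening: 0.0442
```

>>> jog_arm:
  motion:
    - {"offset": [0, 0, 0.5], "roll": 0, "hand": 42}
    - {"offset": [0, 0, 1], "roll": 0, "hand": 42}
    - {"offset": [0, 0, 1.5], "roll": 0, "hand": 42}
    - {"offset": [0, 0, 1.5], "roll": 0, "hand": 42}
    - {"offset": [0, 0, 1.5], "roll": 0, "hand": 42}

```text
clock: 25.23
tool_pos: [0.4694, 0.0154, 0.1001]
orientation: [-180.0, 0.0, -102.3]
force: [-3.7, 0.3, 10.7]
opening: 0.0445
```

Run:
```python
from h import *
for i in range(3):
    snap("scene");o=ctrl.get_obs();print(o['tool_pos'].round(4),o['force'].round(2))
```

```text
[0.4695 0.0153 0.1001] [-3.45  1.11 11.06]
[0.4695 0.0153 0.1001] [-4.02  0.6  10.15]
[0.4694 0.0153 0.1001] [-2.79  0.57 11.9 ]
```

Contact with the rack floor at TCP z = 0.1001, as predicted. I'll ease off 0.7 mm of pressure, open, and rise.

>>> jog_arm:
  motion:
    - {"offset": [0, 0, -0.7], "roll": 0, "hand": 42}
    - {"offset": [0, 0, -0.7], "roll": 0, "hand": 46}
    - {"offset": [0, 0, -0.7], "roll": 0, "hand": 50}
    - {"offset": [0, 0, -0.7], "roll": 0, "hand": 60}
    - {"offset": [0, 0, -0.7], "roll": 0, "hand": 70}
    - {"offset": [0, 0, -0.7], "roll": 0, "hand": 70}
    - {"offset": [0, 0, -0.7], "roll": 0, "hand": 70}
    - {"offset": [0, 0, -30], "roll": 0, "hand": 70}
    - {"offset": [0, 0, -65], "roll": 0, "hand": 70}
    - {"offset": [0, 0, -100], "roll": 0, "hand": 70}
    - {"offset": [120, -40, -110], "roll": 0, "hand": 70}
    - {"offset": [120, -40, -110], "roll": 0, "hand": 70}
    - {"offset": [240, -60, -110], "roll": 0, "hand": 70}
    - {"offset": [240, -60, -110], "roll": 0, "hand": 70}
    - {"offset": [240, -60, -110], "roll": 0, "hand": 70}
    - {"offset": [240, -60, -110], "roll": 0, "hand": 70}
    - {"offset": [240, -60, -110], "roll": 0, "hand": 70}
    - {"offset": [240, -60, -110], "roll": 0, "hand": 70}

```text
clock: 26.88
tool_pos: [0.4759, -0.2341, 0.2085]
orientation: [179.9, -0.0, -102.6]
force: [0.3, 1.1, -0.0]
opening: 0.07
```

Run:
```python
from h import *
t=snap("scene","sc11");s=snap("top","top11");o=ctrl.get_obs();print(o['clock'],o['tool_pos'],o['force'])
a=cv2.resize(t["img"][150:280,240:370],(440,440),interpolation=cv2.INTER_CUBIC)
b=cv2.resize(s["img"][140:285,205:350],(360,360),interpolation=cv2.INTER_CUBIC);b=cv2.copyMakeBorder(b,0,80,0,0,cv2.BORDER_CONSTANT)
cv2.imwrite("pics/c12.png",np.hstack([a,b])[:,:,::-1])
```

```text
26.9833 [ 0.47628275 -0.23193611  0.20875921] [ 0.85862713  1.38432891 -0.03939022]
```

View pics/c12.png

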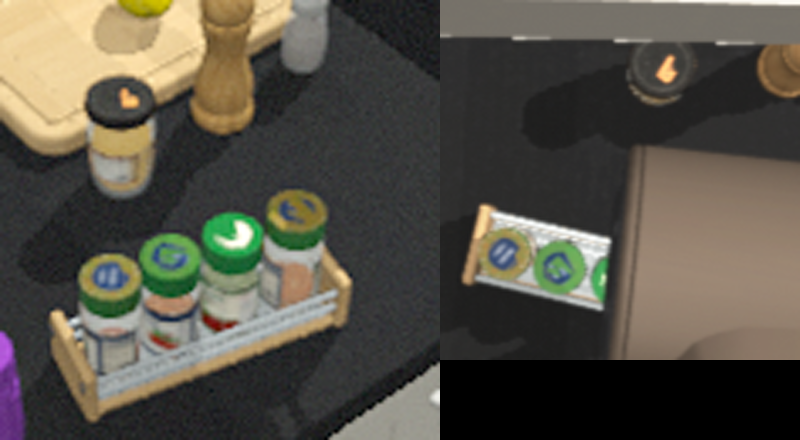

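All four jars stand upright in the rack at crop (110,300), (170,290), (232,270) and (296,245). The bystanders look untouched and the arm is clear, so I'm handing in.

```bash
python3 -c "
from plant import order
print(order.close_job())"
```

```text
the job is handed in; nothing more can be done
None
```

The fallen jar now stands in the rack with the other three, all four upright on the rack's floor. I handed the job in at about 27 s of the 72 s allowed.

- **Standing the jar up:** I gripped it at the edge of its cap, raised it along an arc so it pivoted on its lower rim, then let go of it upright on the worktop.
- **First try failed:** the wider grip lifted the jar level. When I eased the grip it slipped out and fell back onto its side, about 15 mm up by the numbers. I regripped nearer the cap's edge.
- **Making room:** I gripped and slid the rack jars about 14 mm (left), 28 mm (middle) and 19 mm (right). That left a gap of about 64 mm.
- **Placing it:** I took the jar from above and lowered it until it met the rack floor, at about 11 N and at the height I had worked out. Then I eased off, opened the fingers and moved away.

**Last checks:** the final scene picture shows all four jars upright in the rack. The honey jar, pepper mill and salt shaker look undisturbed, and the arm is well clear. In the final top view the arm hid the right half of the rack, so that half is confirmed from the scene view only.

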